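# Hang the ear defenders back on their stand

### The job

The ultrasonic bath has finished: put the ear defenders with the yellow cups away by hanging them by the headband over the empty arm of the T-shaped stand, one cup on each side of the bar, hanging straight and still and not touching the green pair. Lower them onto the bar rather than letting them drop, and leave the green pair and the other things on the bench as they are.

Things in the scene. Friction and masses are not known exactly. Their poses are not given: they have to be found in the camera images.
- yellow_pair: Rigid ear defenders, yellow cups, black padded headband, 0.2 to 0.3 kg, standing on their cups on the bench. 172 mm tall, 144 mm cup to cup (y), 76 mm front to back (x). Origin at bench level midway between the cups, z up. Cups up to z = 94 mm, 68 mm gap between them. The band arches over in the y-z plane, 36 mm wide along x, 22 mm thick at the crown (z = 150 to 172 mm). Both ends of x are alike.
- yellow_pair_crown (a point): Middle of the underside of the yellow pair's headband pad, which rests on the bar: 150 mm above its origin, 22 mm below the top of the band; axes as the body. Finger tips lower than this would meet the bar before the pad does.
- stand: Fixed T-shaped steel stand, turned any way round: base plate 180 x 150 x 8 mm, 25 mm upright in its middle, on it a level round bar of 25 mm diameter along the stand's x axis, top 175 mm above the bench, nothing higher but black end caps (36 mm diameter, x = 170 to 184 mm both ways). Origin on the bench under the upright, z up. The +x arm is empty; the green pair hangs on the -x arm.
- empty_arm (a point): Top of the bar at the middle of the empty arm, 90 mm from the upright's axis, 175 mm above the bench; axes as the stand's (x along the bar, outward; z up).
- green_pair: Ear defenders like the yellow pair in every size but with green cups, already hanging over the other arm of the stand; same origin and axes; its cups hang 25 mm clear of the bench.
- tip_box: blue pipette-tip box with pale lid, 124 x 86 x 81 mm; a loose bystander. Origin at the centre of its underside.
- pcr_rack: flat pink rack of small tubes, 126 x 84 x 25 mm; a loose bystander. Origin at the centre of its underside.
- reagent_bottle: amber bottle with blue cap, 70 mm across, 150 mm tall; a loose bystander. Origin at the centre of its underside.
- wash_bottle: white wash bottle with red cap and bent spout, 74 mm across, 190 mm tall; a loose bystander. Origin at the centre of its underside.
- timer: white bench timer lying flat, 66 x 70 x 21 mm; a loose bystander. Origin at the centre of its underside.
Not all that is in view belongs to the job. What is shaped like the yellow_pair but blue or orange is not meant.

How it is judged:
By the outcome, as a careful person would: the job done as asked, in the order asked, and still so for the second after the job is handed in, with the robot touching nothing.
It also fails if it takes over 48 s, if anything falls off the work surface, if the arm or the gripper's body presses on something with over 40 N, if the wrist force passes 120 N, or if a joint passes its speed limit or range.

### The arm

A 7-joint arm with a two-finger parallel gripper is mounted at the origin on the work surface. World frame = base frame: x ahead of the robot, y to its left, z up, the work surface at z = 0. Lengths are in m, angles in rad, forces in N, time in s.
With the tool pointing down it reaches from about 0.35 to 0.9 m from the base axis. Payload 19.9 kg.
Tool frame: the origin (TCP) lies at the very end of the fingers, on their centre line; the grasp point (between the pads) lies 19 mm behind it; z points along the fingers, y is the line along which they close (so a half turn about z gives the same grasp; the last joint's range is limited). The gripper opens to 85 mm and grips with 20 to 120 N. Pads are 22 mm wide; open, the fingers measure 114 mm over their backs; the gripper's body (76 mm by 85 mm) begins 54 mm behind the grasp point. The pads swing forward as they close: fully open they stand 13 mm farther back than shut.
Start: joints at [-1.248, 0.417, -0.01, 1.614, 0.005, 1.111, -0.053], TCP at [0.223, 0.584, 0.194] pointing down, gripper open.
Joint ranges: [-2.81, 2.81], [-0.39, 2.02], [-1.27, 1.25], [0.06, 2.57], [-1.19, 4.33], [0.19, 2], [-2.82, 2.82]. Speed limits (rad/s): [1.89, 1.89, 2.39, 2.39, 3.01, 3.01, 3.01].

### API

Orientations are given as [roll, pitch, yaw] about the fixed x, y, z axes, in that order (R = Rz(yaw) Ry(pitch) Rx(roll)).
In Python, from bench import manip gives the robot as it stands. The module is installed in compiled form; this text tells all that it offers.
- The arm moves only by the tool step_arm, never from a script. Its arguments are lists of equal length, an entry for each row: "claw": the finger opening in cm, from 0 to 8.54; "xyz": the shift along the tool's x, y, z in cm, a list of three; "twist": the turn about the tool's z in degrees. A call has 1 to 5 rows; each row is the pose to reach, as a shift and turn from the pose commanded when the call began, along the tool's axes at that moment; what a row does not reach only later rows make up. A row lasts 1/10 s, in which the tool goes at most 50 mm and 8.59 degrees, less where a joint would pass 70% of its speed; a pose out of reach is approached as far as the arm can. A call with a gripper value outside its range is refused whole. The fingers move at their own pace and stop on an object; "newtons" is the grip in N (left out, the last holds). Time passes only in rows, so rows that repeat a pose let the fingers close. It gives the time, the measured TCP pose, the force, the opening and the grip force at its end, in the units of the state.
- manip.state(): the state, without advancing time (a new reading comes with each control period).
- manip.snapshot(name): name is "scene" or "side" or "wrist"; returns the picture (400x640x3 uint8, blue, green, red); there is no depth.
- manip.camera_info(name): a dict with "fx", "fy", "cx", "cy" (pixels), "k1" (the pictures are not rectified: a ray, as slopes to the right and down, at radius r is drawn at 1 + k1 r^2 times it, then the intrinsics apply), "rvec" (rotation vector, rad) and "tvec" (3), from world to camera coordinates, as OpenCV has them; the wrist camera has in their place "hand_eye" (4x4, takes a point from camera to tool coordinates, whose origin is the TCP and whose axes are the flange's). Camera axes: x right, y down, z forward; pixel columns grow to the right and rows downward; lengths in m; the calibration is good to about 2 mm. A picture is of the moment at which its call begins: read the wrist's pose just before it. camera_info takes no time and is no camera call.
- manip.sign_off(): hands the job in; it is judged then, once.
The state is a dict: "t": time; "qpos": joint angles; "qd": joint speeds; "joint_torque": joint torques, N m; "ee_pos": TCP position; "eef_rot": TCP orientation; "ft_force": force on the tool from outside, world axes, zero at the start; "moment": the same for the moment, N m; "finger_gap": finger opening in m; "grip_force": force on a finger pad.
Only numpy, scipy, OpenCV 4.12 (cv2) and the standard library are available. Lean on these libraries where they do the work, as an engineer would, in place of code of your own. Each camera call takes 0.05 s, during which the arm holds its last target. There are 200 camera calls.

## Working session

There is one attempt and no reset: what is moved stays moved. The work goes in short steps, Python scripts to look and compute and a tool call to move; the robot and the scene stay as the last step left them, time stands still between calls to the robot, and variables do not carry over. Pictures are saved under pics/ and viewed, at most 10 in all, crops included, and the job is handed in when it is done.

Besides the shell and the picture viewer there is one more tool, called after ">>>" by a JSON object that holds its "op" and its "data", one argument or row to a line. step_arm: Moves the arm, as the interface text tells. Its arguments: {"type":"object","properties":{"claw":{"type":"array"},"xyz":{"type":"array"},"twist":{"type":"array"},"newtons":{"type":"number"}},"required":["claw","xyz","twist"]}

```bash
mkdir -p pics; ls; cat > h.py <<'E'
import numpy as np, cv2
from bench import manip
def cam(n):
    c=manip.camera_info(n); K=np.array([[c['fx'],0,c['cx']],[0,c['fy'],c['cy']],[0,0,1.]]); D=np.array([c['k1'],0,0,0,0.])
    if 'rvec' in c:
        R=cv2.Rodrigues(np.array(c['rvec'],float))[0]; t=np.array(c['tvec'],float).ravel()
        return K,D,R,t
    from scipy.spatial.transform import Rotation as Ro
    s=manip.state(); T=np.eye(4); T[:3,:3]=Ro.from_euler('xyz',s['eef_rot']).as_matrix(); T[:3,3]=s['ee_pos']
    M=np.linalg.inv(T@np.array(c['hand_eye'])); return K,D,M[:3,:3],M[:3,3]
def ray(C,uv):
    K,D,R,t=C; p=cv2.undistortPoints(np.array(uv,float).reshape(-1,1,2),K,D).reshape(-1,2)
    d=np.c_[p,np.ones(len(p))]@R; return -R.T@t,d
def plane(C,uv,z):
    o,d=ray(C,uv); return o+d*((z-o[2])/d[:,2])[:,None]
def tri(C1,u1,C2,u2):
    o1,d1=ray(C1,u1);o2,d2=ray(C2,u2);out=[]
    for a,b in zip(d1,d2):
        s=np.linalg.lstsq(np.c_[a,-b],o2-o1,rcond=None)[0]; p,q=o1+a*s[0],o2+b*s[1]; out.append(np.r_[(p+q)/2,np.linalg.norm(p-q)])
    return np.array(out)
def proj(C,P):
    K,D,R,t=C; return cv2.projectPoints(np.array(P,float).reshape(-1,3),cv2.Rodrigues(R)[0],t,K,D)[0].reshape(-1,2)
E
python3 - <<'E'
from h import *
np.set_printoptions(precision=3,suppress=True)
s=manip.state();print(s)
for n in('scene','side','wrist'):
    C=cam(n);cv2.imwrite(f'pics/{n}0.png',manip.snapshot(n)); print(n,-C[2].T@C[3],C[2][2],C[0][0,0])
a=np.vstack([cv2.imread(f'pics/{n}0.png') for n in('scene','side')]);cv2.imwrite('pics/both0.png',cv2.resize(a,(480,600)))
E
```

```text
pics
{'t': 0.0, 'qpos': array([-1.248,  0.418, -0.01 ,  1.614,  0.005,  1.111, -0.053]), 'qd': array([-0.001, -0.003, -0.001,  0.002, -0.001,  0.   , -0.   ]), 'joint_torque': array([ -0.   , -86.445,   0.679, -43.492,   0.019,   0.007,   0.   ]), 'ee_pos': array([0.223, 0.583, 0.193]), 'eef_rot': array([-3.14 ,  0.   ,  2.777]), 'ft_force': array([ 0.403,  0.091, -0.312]), 'moment': array([-0.05 , -0.016,  0.033]), 'grip_force': 0.0, 'finger_gap': 0.08568439856012744}
scene [0.939 0.487 1.06 ] [-0.365 -0.44  -0.821] 385.9259806667294
side [ 0.223 -0.941  0.694] [ 0.286  0.819 -0.497] 371.25840744803713
wrist [0.161 0.607 0.372] [ 0.244 -0.095 -0.965] 289.69405232598507
```

View pics/scene0.png

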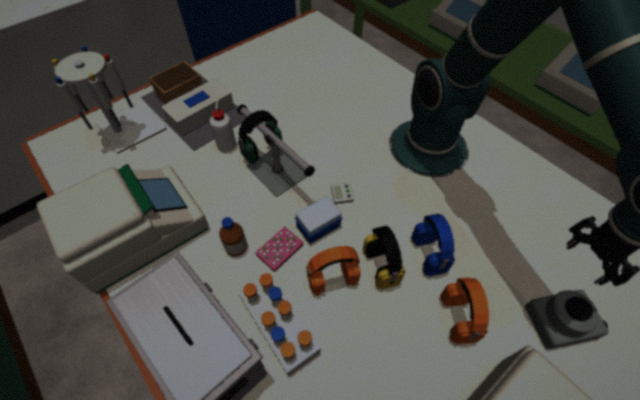

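View pics/side0.png

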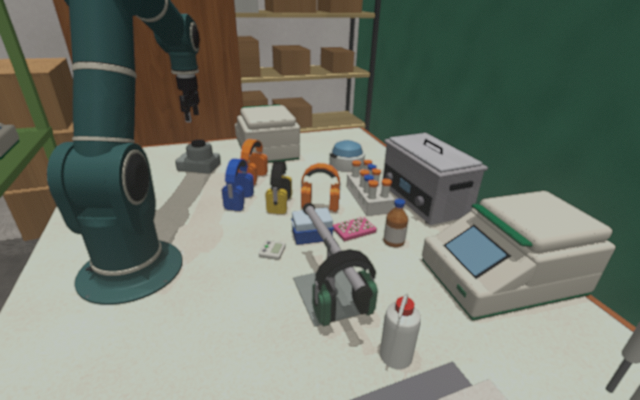

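Ear-defender candidates in the scene view are yellow/black (385,255), blue (435,243), orange (335,268) and orange (465,308). The one at (385,255) (side view 279,190) fits, with yellow cups and a black band. The stand's bar runs from (243,110) to (309,170), with the free cap at (309,170). I'll check this in an enlarged crop.

```bash
python3 - <<'E'
from h import *
a=cv2.imread('pics/scene0.png');b=cv2.imread('pics/side0.png')
def crop(i,x,y,w,h,s): return cv2.resize(i[y:y+h,x:x+w],(w*s,h*s),interpolation=cv2.INTER_CUBIC)
g=lambda i:np.clip(255*(i/255.)**.6,0,255).astype(np.uint8)
top=np.hstack([crop(g(a),350,215,80,75,5),crop(g(b),250,150,80,75,5)])
bot=np.hstack([crop(g(a),225,95,100,56+19,4),crop(g(b),290,195,100,75,4)])
bot=np.hstack([crop(g(a),225,95,133,75,3),crop(g(b),290,195,133,75,3)])
bot=cv2.resize(bot,(800,225))
cv2.imwrite('pics/crop1.png',np.vstack([top,bot]))
for n,i in(('scene',a),('side',b)):
    h=cv2.cvtColor(i,cv2.COLOR_BGR2HSV); m=cv2.inRange(h,(18,110,40),(34,255,255))
    k,l,st,ce=cv2.connectedComponentsWithStats(m)
    for j in range(1,k):
        if st[j,4]>25: print(n,st[j],ce[j].round(1))
E
```

```text
scene [51 59  7  6 30] [54.3 61.1]
scene [89 74  6  7 31] [91.5 76.6]
scene [364 234  14  19  86] [369.7 239.4]
scene [376 267  28  22 337] [387.6 278.3]
side [266 188  22  26 407] [276.8 201.1]
```

View pics/crop1.png

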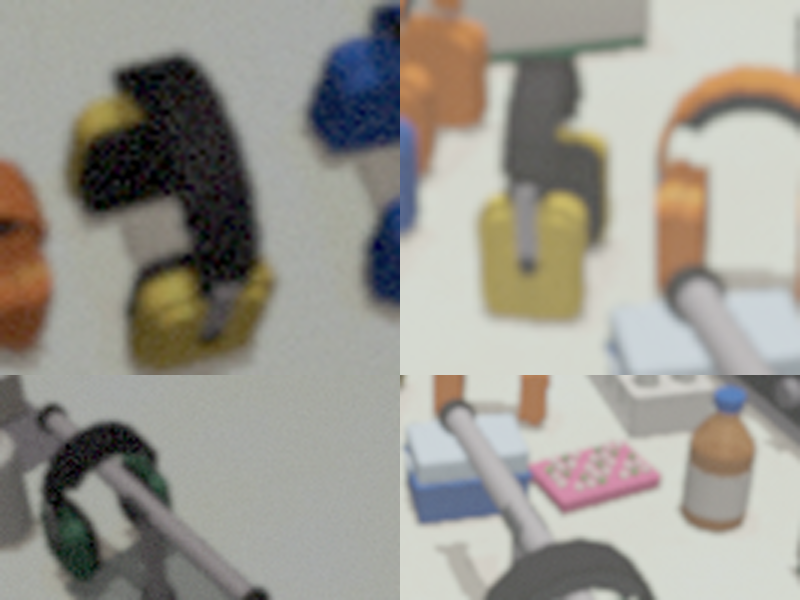

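The crop confirms the yellow-cupped pair. Its near cup's outer face is at side (267–286, 212), and the bar's free cap is at scene (309,170) / side (309,209). Next I'll compute poses.

```bash
python3 - <<'E'
from h import *
np.set_printoptions(precision=3,suppress=True)
S,D=cam('scene'),cam('side')
print('cap tri',tri(S,[[308.5,170]],D,[[309.4,208.6]]))
caps=plane(S,[[308.5,170],[242.3,108.3]],.1625);print('caps',caps,np.linalg.norm(caps[0]-caps[1]))
d=caps[0]-caps[1];print('yaw',np.degrees(np.arctan2(d[1],d[0])),'mid',caps.mean(0),'empty',caps.mean(0)+.09*d/np.linalg.norm(d))
print('side cup bottom',plane(D,[[267,212],[286.4,213.6]],.004))
print('side cup top',plane(D,[[267,190.],[286,190]],.09))
# scene band: top face corners at crown roughly
print('band', plane(S,[[373,230],[387,226],[384,247]],.172))
E
```

```text
cap tri [[ 0.494 -0.089  0.164  0.003]]
caps [[ 0.492 -0.089  0.162]
 [ 0.494 -0.441  0.162]] 0.3521694157090141
yaw 90.44484817973581 mid [ 0.493 -0.265  0.162] empty [ 0.492 -0.175  0.162]
side cup bottom [[0.425 0.189 0.004]
 [0.488 0.158 0.004]]
side cup top [[0.43  0.192 0.09 ]
 [0.493 0.174 0.09 ]]
band [[0.494 0.185 0.172]
 [0.457 0.2   0.172]
 [0.508 0.24  0.172]]
```

>>> {"op": "step_arm", "data": {
  "claw": [8.5, 8.5, 8.5, 8.5, 8.5],
  "xyz": [
    [0, 0, -5],
    [0, 0, -10],
    [-4, -2.5, -11],
    [-8, -5, -11],
    [-12, -7.5, -11]
  ],
  "twist": [8, 16, 24, 32, 40]
}}

```text
t: 0.65
ee_pos: [0.309, 0.4696, 0.3038]
eef_rot: [3.141, -0.0, 2.073]
ft_force: [1.2, 1.2, 0.4]
finger_gap: 0.0848
grip_force: 0.0
```

>>> {"op": "step_arm", "data": {
  "claw": [8.5, 8.5, 8.5, 8.5, 8.5],
  "xyz": [
    [-4.8, 0.7, 0],
    [-9.6, 1.4, 0],
    [-14.4, 2.1, 0],
    [-19.2, 2.8, 0],
    [-24, 3.6, 0]
  ],
  "twist": [8.5, 17, 25.5, 34, 42.5]
}}

```text
t: 1.15
ee_pos: [0.4572, 0.2769, 0.3037]
eef_rot: [-3.142, -0.0, 1.331]
ft_force: [0.8, 0.8, 0.4]
finger_gap: 0.0851
grip_force: 0.0
```

>>> {"op": "step_arm", "data": {
  "claw": [8.5, 8.5, 8.5],
  "xyz": [
    [0, 0, 0],
    [0, 0, 0],
    [0, 0, 0]
  ],
  "twist": [8.5, 8.5, 8.5]
}}

```text
t: 1.45
ee_pos: [0.4559, 0.2796, 0.3034]
eef_rot: [-3.141, 0.0, 1.195]
ft_force: [-0.8, 0.2, -0.6]
finger_gap: 0.0851
grip_force: 0.0
```

```bash
python3 - <<'E'
from h import *
np.set_printoptions(precision=3,suppress=True)
s=manip.state();print(s['qpos'],s['ee_pos'],s['eef_rot'],s['qd'])
C=cam('wrist');i=manip.snapshot('wrist');np.savez('w1.npz',K=C[0],D=C[1],R=C[2],t=C[3]);cv2.imwrite('pics/w1.png',i)
print(proj(C,[[.484,.244,.172]]))
E
```

```text
[-0.969  0.173  0.416  1.705 -0.073  1.279 -0.913] [0.456 0.28  0.303] [-3.141  0.     1.195] [-0.008  0.001 -0.007 -0.003  0.002 -0.001  0.009]
[[353.445 205.283]]
```

View pics/w1.png

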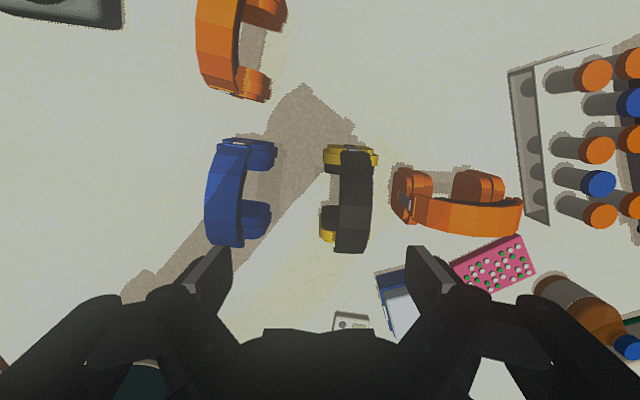

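The wrist view shows the black band at columns 337–373, rows 150–253. Blue is on its left (up to col 277) and orange on its right (from col 392). I'll refine the pose from the edges.

```bash
python3 - <<'E'
from h import *
np.set_printoptions(precision=3,suppress=True)
z=np.load('w1.npz');C=tuple(z[k] for k in 'KDRt')
i=cv2.imread('pics/w1.png');h=cv2.cvtColor(i,cv2.COLOR_BGR2HSV)
g=(h[...,2]<95).astype(np.uint8); 
L,Rr=[],[]
for v in range(152,252,7):
    r=np.where(g[v,320:385])[0]+320; print(v,r.min(),r.max(), i[v,356])
for v in range(165,236,3):
    r=np.where(g[v,345:385])[0]+345; Rr.append((r.max()+.5,v))
y=cv2.inRange(h,(18,110,60),(34,255,255));k,l,st,ce=cv2.connectedComponentsWithStats(y)
print([ (st[j]) for j in range(1,k) if st[j,4]>30])
P=plane(C,Rr,.165);d=P[-1]-P[0];print('right edge',P[[0,12,-1]],np.degrees(np.arctan2(d[1],d[0])))
for yaw in(-22,-20,-24):
    c=np.array([.484,.244]);a=np.radians(yaw);ex=np.array([np.cos(a),np.sin(a)]);ey=np.array([-ex[1],ex[0]])
    pts=[(.018,0,.172),(-.018,0,.172),(0,.0,.172),(.038,-.072,.09),(.038,.072,.09),(-.038,.072,.09),(-.038,-.072,.09)]
    print(yaw,proj(C,[[*(c+p[0]*ex+p[1]*ey),p[2]] for p in pts]).round(0).tolist())
E
```

```text
152 323 365 [55 60 61]
159 323 369 [51 58 59]
166 324 372 [53 60 61]
173 329 372 [49 56 58]
180 340 372 [47 54 56]
187 340 372 [54 59 61]
194 339 372 [54 58 60]
201 339 371 [55 62 62]
208 322 371 [62 65 68]
215 320 370 [61 65 68]
222 320 370 [61 63 66]
229 324 369 [52 59 59]
236 335 368 [56 60 61]
243 335 366 [55 58 59]
250 334 363 [57 62 62]
[array([323, 145,  24,  20, 343], dtype=int32), array([355, 146,  23,  21, 146], dtype=int32), array([319, 214,  17,  29, 205], dtype=int32)]
right edge [[0.518 0.278 0.165]
 [0.505 0.239 0.165]
 [0.489 0.202 0.165]] -111.38372705662928
-22 [[370.0, 205.0], [337.0, 205.0], [353.0, 205.0], [371.0, 238.0], [377.0, 136.0], [319.0, 136.0], [319.0, 237.0]]
-20 [[370.0, 205.0], [337.0, 206.0], [353.0, 205.0], [373.0, 237.0], [375.0, 135.0], [318.0, 137.0], [321.0, 238.0]]
-24 [[370.0, 206.0], [337.0, 205.0], [353.0, 205.0], [369.0, 238.0], [379.0, 137.0], [321.0, 135.0], [317.0, 236.0]]
```

>>> {"op": "step_arm", "data": {
  "claw": [6, 6, 6, 6, 6],
  "xyz": [
    [-3.1, 4.1, 0],
    [-3.1, 4.1, 3],
    [-3.1, 4.1, 7],
    [-3.1, 4.1, 9],
    [-3.1, 4.1, 9]
  ],
  "twist": [0, 0, 0, 0, 0]
}}

```text
t: 2.0
ee_pos: [0.4812, 0.235, 0.2112]
eef_rot: [-3.139, 0.004, 1.193]
ft_force: [0.2, 0.4, 0.6]
finger_gap: 0.0601
grip_force: 0.0
```

```bash
python3 - <<'E'
from h import *
np.set_printoptions(precision=3,suppress=True)
s=manip.state();print(s['ee_pos'],s['eef_rot'],s['finger_gap'])
C=cam('wrist');i=manip.snapshot('wrist')
cv2.imwrite('pics/w2.png',i)
print(proj(C,[[.4828,.2364,.172]]),proj(C,[s['ee_pos']]))
E
```

```text
[0.481 0.235 0.211] [-3.139  0.004  1.193] 0.06010074003158051
[[319.529 207.159]] [[318.151 226.821]]
```

View pics/w2.png

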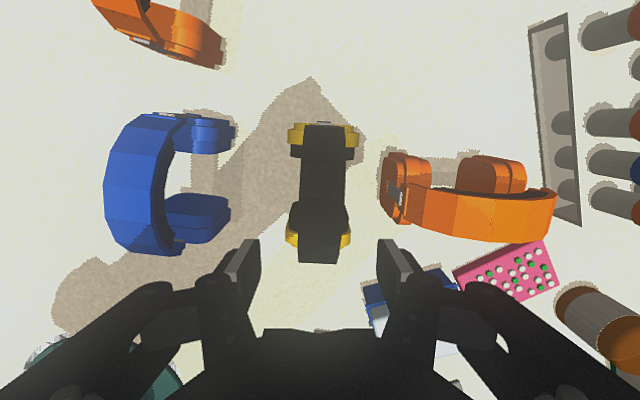

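The band at the crown row spans columns 302–345, centred at 323, about 3 mm right of the tool centre. The cups' outer edges are at rows 123 and 249. I'll correct by 3 mm and descend.

>>> {"op": "step_arm", "data": {
  "claw": [6, 6, 6, 6, 6],
  "xyz": [
    [-0.3, 0.3, 1.5],
    [-0.3, 0.3, 3.5],
    [-0.3, 0.3, 5],
    [-0.3, 0.3, 5.5],
    [-0.3, 0.3, 5.5]
  ],
  "twist": [0, 0, 0, 0, 0]
}}

```text
t: 2.55
ee_pos: [0.4849, 0.2314, 0.1594]
eef_rot: [3.141, -0.0, 1.19]
ft_force: [-1.1, -0.3, -0.3]
finger_gap: 0.0599
grip_force: 0.0
```

>>> {"op": "step_arm", "data": {
  "claw": [3, 3, 3, 3, 3],
  "xyz": [
    [0, 0, 0],
    [0, 0, 0],
    [0, 0, 0],
    [0, 0, 0],
    [0, 0, 0]
  ],
  "twist": [0, 0, 0, 0, 0],
  "newtons": 40
}}

```text
t: 3.05
ee_pos: [0.4847, 0.2308, 0.1587]
eef_rot: [3.141, -0.0, 1.189]
ft_force: [0.3, 0.1, -1.2]
finger_gap: 0.03
grip_force: 0.0
```

```bash
python3 - <<'E'
from h import *
a=manip.snapshot('side');w=manip.snapshot('wrist');sc=manip.snapshot('scene');cv2.imwrite('pics/s3.png',a);cv2.imwrite('pics/w3.png',w)
s=manip.state();print(s['finger_gap'],s['grip_force'])
cv2.imwrite('pics/c3.png',np.hstack([cv2.resize(a[110:230,230:330],(400,480)),cv2.resize(w[100:340,220:420],(400,480))]))
E
```

```text
0.029930222290165023 0.0
```

View pics/c3.png

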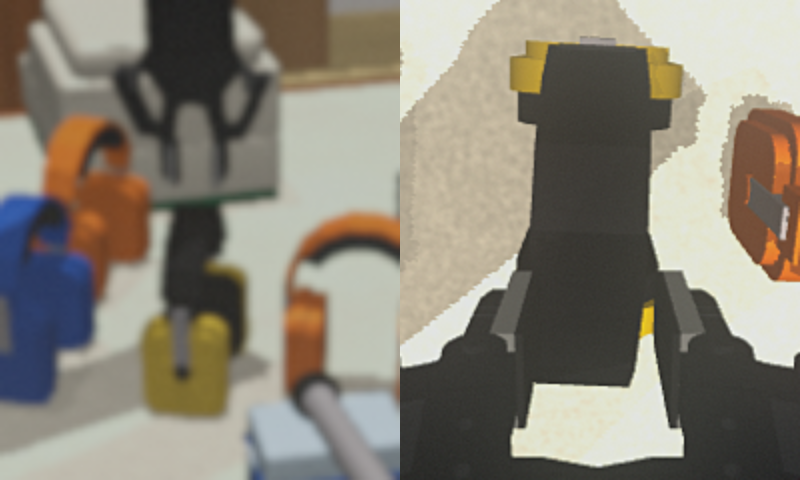

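```bash
python3 - <<'E'
from h import *
np.set_printoptions(precision=1,suppress=True)
s=manip.state();p=s['ee_pos'];D=cam('side');W=cam('wrist')
f=lambda q:((q-[230,110])*4,(q-[220,100])*2)
for z in(.158,.165,.172,.185,.195):
    q=[p[0],p[1],z];print(z,f(proj(D,q))[0],f(proj(W,q))[1])
S=cam('scene');print(tri(S,[[384,250]],D,[[279,164]]))
E
```

```text
0.158 [[196.6 223.3]] [[196.3 253. ]]
0.165 [[196.4 216. ]] [[196.3 260.6]]
0.172 [[196.1 208.6]] [[196.3 268.8]]
0.185 [[195.6 194.7]] [[196.3 285.7]]
0.195 [[195.2 184. ]] [[196.3 300.6]]
[[0.5 0.2 0.2 0. ]]
```

The side camera and wrist views show the pad tips (grey) are still level with the band top, because they are retracted at this opening. I'll open again and go 1.5 cm lower.

>>> {"op": "step_arm", "data": {
  "claw": [6, 6, 6, 6, 6],
  "xyz": [
    [0, 0, 0],
    [0, 0, 0],
    [0, 0, 0.5],
    [0, 0, 1.4],
    [0, 0, 1.6]
  ],
  "twist": [0, 0, 0, 0, 0]
}}

```text
t: 3.7
ee_pos: [0.484, 0.2306, 0.1412]
eef_rot: [-3.141, 0.001, 1.189]
ft_force: [-0.3, -0.4, -0.5]
finger_gap: 0.0602
grip_force: 0.0
```

>>> {"op": "step_arm", "data": {
  "claw": [3, 3, 3, 3, 3],
  "xyz": [
    [0, 0, 0],
    [0, 0, 0],
    [0, 0, 0],
    [0, 0, 0],
    [0, 0, 0]
  ],
  "twist": [0, 0, 0, 0, 0],
  "newtons": 40
}}

```text
t: 4.2
ee_pos: [0.4847, 0.2309, 0.1427]
eef_rot: [3.141, -0.0, 1.189]
ft_force: [-0.0, -0.1, -0.5]
finger_gap: 0.0301
grip_force: 0.0
```

```bash
python3 - <<'E'
from h import *
np.set_printoptions(precision=1,suppress=True)
a=manip.snapshot('side');w=manip.snapshot('wrist');sc=manip.snapshot('scene')
for n,i in zip(('s4','w4','c4'),(a,w,sc)):cv2.imwrite(f'pics/{n}.png',i)
g=lambda i:np.clip(255*(i/255.)**.5,0,255).astype(np.uint8)
p=manip.state()['ee_pos']
def mk(n,i,x,y,w_,h_,sz):
    k=sz[0]/w_; o=cv2.resize(g(i[y:y+h_,x:x+w_]),sz,interpolation=cv2.INTER_CUBIC)
    q=(proj(cam(n),[p])[0]-[x,y])*k; cv2.circle(o,tuple(int(v) for v in q),2,(0,0,255),-1);return o
cv2.imwrite('pics/m4.png',np.hstack([mk('side',a,250,120,66,100,(390,590)),mk('wrist',w,220,130,200,295,(400,590))]) if 0 else np.hstack([mk('side',a,250,120,60,90,(393,590)),mk('scene',sc,355,195,60,90,(393,590))]))
E
```

```text
(no output)
```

View pics/m4.png

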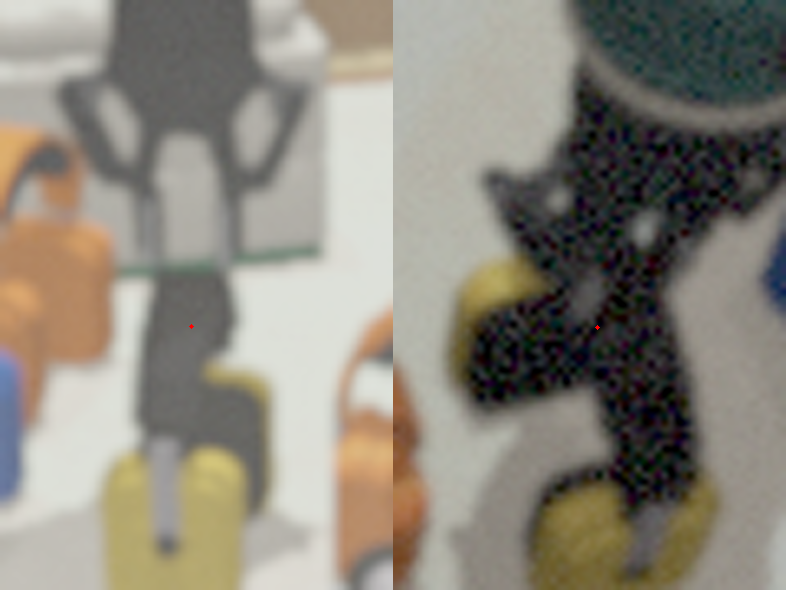

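Both views show the real pad tips at about z 0.18, roughly 38 mm above the reported TCP. Pad spacing in the wrist view (30 mm over 62 px) gives the same result. I'll descend another 2.6 cm with the fingers open.

>>> {"op": "step_arm", "data": {
  "claw": [6, 6, 6, 6, 6],
  "xyz": [
    [0, 0, 0],
    [0, 0, 0],
    [0, 0, 1],
    [0, 0, 2],
    [0, 0, 2.6]
  ],
  "twist": [0, 0, 0, 0, 0]
}}

```text
t: 4.85
ee_pos: [0.4841, 0.2306, 0.1151]
eef_rot: [-3.141, 0.001, 1.189]
ft_force: [0.1, 0.4, 0.4]
finger_gap: 0.0601
grip_force: 0.0
```

>>> {"op": "step_arm", "data": {
  "claw": [3, 3, 3, 3, 3],
  "xyz": [
    [0, 0, 0],
    [0, 0, 0],
    [0, 0, 0],
    [0, 0, 0],
    [0, 0, 0]
  ],
  "twist": [0, 0, 0, 0, 0],
  "newtons": 40
}}

```text
t: 5.35
ee_pos: [0.4846, 0.2309, 0.1167]
eef_rot: [3.142, -0.0, 1.189]
ft_force: [0.1, 0.2, -1.6]
finger_gap: 0.0354
grip_force: 39.5
```

>>> {"op": "step_arm", "data": {
  "claw": [3, 3, 3, 3, 3],
  "xyz": [
    [0, 0, -2],
    [0, 0, -6],
    [0, 0, -11],
    [0, 0, -16],
    [0, 0, -21]
  ],
  "twist": [0, 0, 0, 0, 0]
}}

```text
t: 5.85
ee_pos: [0.4842, 0.2305, 0.3289]
eef_rot: [3.141, -0.0, 1.188]
ft_force: [0.7, 0.1, -2.2]
finger_gap: 0.0355
grip_force: 40.0
```

>>> {"op": "step_arm", "data": {
  "claw": [3, 3],
  "xyz": [
    [0, 0, -0.5],
    [0, 0, -0.5]
  ],
  "twist": [0, 0]
}}

```text
t: 6.05
ee_pos: [0.4849, 0.231, 0.3325]
eef_rot: [3.141, -0.002, 1.189]
ft_force: [0.3, 0.6, -4.1]
finger_gap: 0.0353
grip_force: 40.1
```

```bash
python3 - <<'E'
from h import *
np.set_printoptions(precision=3,suppress=True)
s=manip.state();p=s['ee_pos'];print(s['qpos'],p,s['eef_rot'],s['ft_force'],s['moment'],s['finger_gap'],s['grip_force'])
a=manip.snapshot('side');w=manip.snapshot('wrist')
cv2.imwrite('pics/s5.png',a);cv2.imwrite('pics/w5.png',w)
q=proj(cam('side'),[p])[0].astype(int);print(q)
g=lambda i:np.clip(255*(i/255.)**.6,0,255).astype(np.uint8)
cv2.imwrite('pics/m5.png',np.hstack([cv2.resize(g(a[q[1]-60:q[1]+60,q[0]-40:q[0]+40]),(400,600),interpolation=cv2.INTER_CUBIC),cv2.resize(g(w[80:380,220:420]),(400,600))]))
E
```

```text
[-0.905  0.162  0.464  1.657 -0.075  1.338 -0.811] [0.485 0.231 0.332] [ 3.141 -0.002  1.189] [ 0.338  0.645 -4.066] [ 0.046 -0.035  0.029] 0.03526630840809605 40.05041412439624
[277 116]
```

View pics/m5.png

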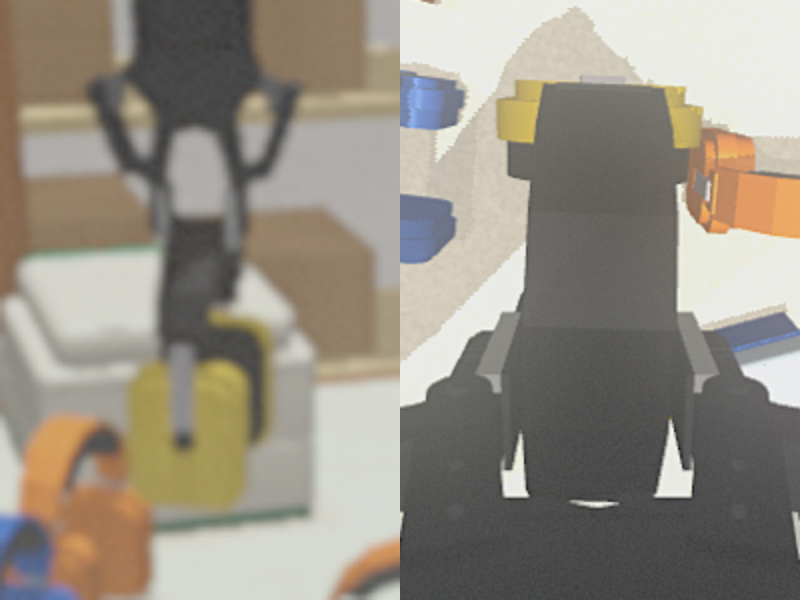

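The pair is held and upright. I'll check the grip offset along the band with rays from the w2 and w5 wrist pictures.

```bash
python3 - <<'E'
from h import *
from scipy.spatial.transform import Rotation as Ro
np.set_printoptions(precision=4,suppress=True)
c=manip.camera_info('wrist');H=np.array(c['hand_eye']);K=np.array([[c['fx'],0,c['cx']],[0,c['fy'],c['cy']],[0,0,1.]]);D=np.array([c['k1'],0,0,0,0.])
def tool(uv,zt):
    p=cv2.undistortPoints(np.array(uv,float).reshape(-1,1,2),K,D).reshape(-1,2);d=np.c_[p,np.ones(len(p))]@H[:3,:3].T;o=H[:3,3]
    return o+d*((zt-o[2])/d[:,2])[:,None]
print(H)
def edges(f):
    i=cv2.imread(f'pics/{f}.png');h=cv2.cvtColor(i,cv2.COLOR_BGR2HSV);y=cv2.inRange(h,(18,110,60),(34,255,255))
    k,l,st,ce=cv2.connectedComponentsWithStats(y);print(f,[list(st[j][:5]) for j in range(1,k) if st[j,4]>30])
    v=cv2.GaussianBlur(i,(9,3),0).mean(2)[:,322];print(v[100:340:4].round(0).astype(int).tolist())
edges('w2');edges('w5')
# w2: TCP z .2112 -> tool z of height h = .2112-h
print('w2 cups z.09/.085',tool([[322,123],[322,249]],.2112-.09)[:,:2],tool([[322,123],[322,249]],.2112-.08)[:,:2])
print('w2 crown edges',tool([[302,207],[345,207]],.2112-.172))
print('w5 farcup',tool([[322,120]],.3325-.306)[:,:2])
E
```

```text
[[-0.0019 -0.9652 -0.2616  0.0657]
 [ 1.     -0.0019 -0.      0.0001]
 [-0.0005 -0.2616  0.9652 -0.1792]
 [ 0.      0.      0.      1.    ]]
w2 [[np.int32(287), np.int32(123), np.int32(30), np.int32(22), np.int32(322)], [np.int32(333), np.int32(125), np.int32(26), np.int32(22), np.int32(257)], [np.int32(286), np.int32(219), np.int32(12), np.int32(29), np.int32(194)], [np.int32(339), np.int32(226), np.int32(11), np.int32(23), np.int32(138)]]
[163, 167, 164, 164, 164, 153, 135, 67, 65, 65, 63, 63, 61, 61, 60, 59, 59, 60, 60, 60, 60, 61, 60, 61, 61, 59, 59, 60, 60, 61, 62, 62, 63, 64, 64, 65, 66, 69, 70, 70, 71, 186, 210, 209, 210, 210, 209, 208, 208, 206, 207, 213, 214, 213, 214, 213, 213, 199, 87, 60]
w5 [[np.int32(268), np.int32(120), np.int32(34), np.int32(32), np.int32(561)], [np.int32(343), np.int32(122), np.int32(28), np.int32(32), np.int32(409)]]
[208, 174, 172, 171, 169, 151, 75, 67, 65, 63, 61, 60, 58, 57, 55, 54, 53, 52, 51, 50, 49, 49, 54, 52, 53, 53, 54, 54, 53, 54, 53, 53, 54, 54, 54, 54, 48, 45, 43, 43, 42, 41, 40, 39, 38, 38, 37, 37, 37, 35, 35, 34, 35, 34, 33, 33, 33, 34, 168, 32]
w2 cups z.09/.085 [[ 0.0658  0.004 ]
 [-0.0709  0.0042]] [[ 0.0658  0.0041]
 [-0.0754  0.0043]]
w2 crown edges [[ 0.0022 -0.0127  0.0392]
 [ 0.0021  0.0211  0.0392]]
w5 farcup [[0.0677 0.0028]]
```

>>> {"op": "step_arm", "data": {
  "claw": [3, 3, 3, 3, 3],
  "xyz": [
    [-1.8, 0.8, 0],
    [-4.6, 2, 0],
    [-7.8, 3.3, 0],
    [-11, 4.7, 0],
    [-14.2, 6, 0]
  ],
  "twist": [5, 11, 17, 23, 29]
}}

```text
t: 6.65
ee_pos: [0.4865, 0.0752, 0.3299]
eef_rot: [-3.141, 0.003, 0.678]
ft_force: [0.6, -0.8, -2.7]
finger_gap: 0.0355
grip_force: 40.0
```

>>> {"op": "step_arm", "data": {
  "claw": [3, 3, 3, 3, 3],
  "xyz": [
    [-2.4, 3.2, 0],
    [-5, 6.4, 0],
    [-7.6, 9.6, 0],
    [-10.2, 12.8, 0],
    [-12.5, 16, 0]
  ],
  "twist": [6, 12, 18, 24, 30]
}}

```text
t: 7.15
ee_pos: [0.4902, -0.1279, 0.3303]
eef_rot: [-3.141, 0.002, 0.154]
ft_force: [1.3, 0.9, -0.9]
finger_gap: 0.0355
grip_force: 40.1
```

>>> {"op": "step_arm", "data": {
  "claw": [3, 3, 3, 3, 3],
  "xyz": [
    [-1, 1, 0],
    [-1.5, 1.5, 0],
    [-1.5, 1.5, 0],
    [-1.5, 1.5, 0],
    [-1.5, 1.5, 0]
  ],
  "twist": [5, 8.5, 8.5, 8.5, 8.5]
}}

```text
t: 7.65
ee_pos: [0.4789, -0.1427, 0.3311]
eef_rot: [3.141, 0.001, 0.013]
ft_force: [-0.1, -0.4, -1.5]
finger_gap: 0.0356
grip_force: 40.4
```

```bash
python3 - <<'E'
from h import *
np.set_printoptions(precision=3,suppress=True)
s=manip.state();p=s['ee_pos'];print(s['qpos'],p,s['eef_rot'],s['ft_force'],s['moment'],s['finger_gap'],s['grip_force'])
for n in('scene','side','wrist'):cv2.imwrite(f'pics/{n}6.png',manip.snapshot(n))
a=cv2.imread('pics/scene6.png');b=cv2.imread('pics/side6.png');w=cv2.imread('pics/wrist6.png')
cv2.imwrite('pics/m6.png',np.hstack([cv2.resize(np.vstack([a[60:220,200:360],b[120:280,250:410]]),(300,600),interpolation=cv2.INTER_CUBIC),cv2.resize(w[:,150:480],(495,600))]))
E
```

```text
[-0.551  0.1    0.849  1.748 -0.077  1.329 -1.243] [ 0.479 -0.143  0.331] [3.141 0.001 0.013] [-0.068 -0.412 -1.534] [ 0.081 -0.04   0.005] 0.03556312783862441 40.37026004936166
```

View pics/m6.png

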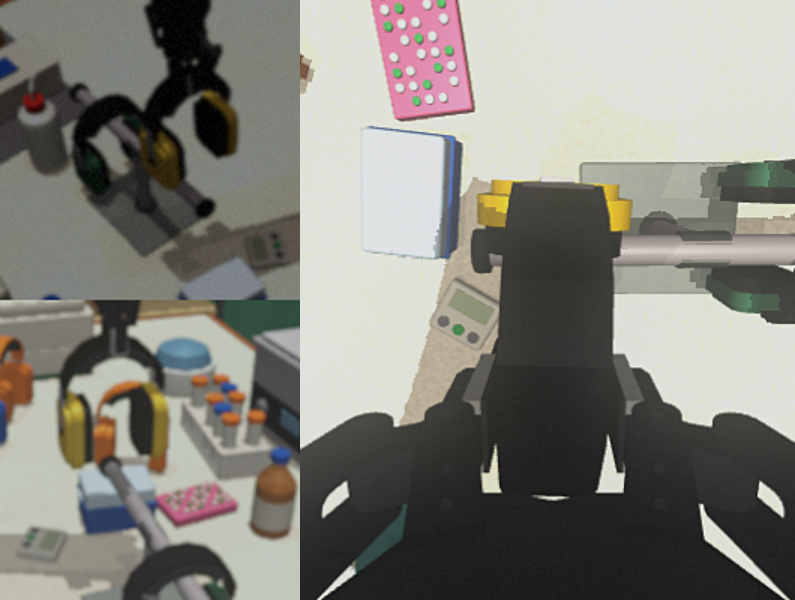

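The pair hangs straight, with the cups either side of the bar line. In the wrist crop the bar axis is near y=250 and its free cap at (482,250). I'll measure the bar relative to the tool.

```bash
python3 - <<'E'
from h import *
np.set_printoptions(precision=4,suppress=True)
C=cam('wrist');i=cv2.imread('pics/wrist6.png');g=cv2.GaussianBlur(i,(5,1),0)
h=cv2.cvtColor(g,cv2.COLOR_BGR2HSV)
for c in(366,372,380,430,445,460,475): print(c,g[150:186,c].mean(1).round(0).astype(int).tolist())
for a in(271,): print('cap row',g[150:186,a].mean(1).astype(int).tolist())
print('caprow167',g[167,255:290].mean(1).astype(int).tolist())
print(plane(C,[[271,167],[380,166.5],[470,166.5]],.1625))
S=cam('scene'); print('state z etc',manip.state()['ee_pos'])
E
```

```text
366 [135, 135, 135, 125, 107, 107, 99, 119, 132, 144, 150, 154, 159, 167, 178, 161, 209, 210, 209, 190, 173, 167, 164, 153, 144, 133, 110, 135, 166, 168, 168, 167, 167, 167, 167, 166]
372 [108, 107, 107, 108, 108, 107, 105, 120, 134, 145, 150, 152, 159, 167, 174, 192, 207, 207, 205, 189, 171, 167, 163, 153, 143, 132, 110, 135, 166, 167, 167, 168, 168, 168, 167, 168]
380 [84, 84, 84, 84, 82, 81, 91, 122, 136, 147, 151, 153, 160, 167, 177, 193, 205, 205, 203, 186, 172, 166, 164, 154, 143, 133, 109, 138, 169, 170, 167, 166, 167, 166, 166, 166]
430 [117, 118, 121, 106, 74, 78, 84, 88, 86, 87, 119, 169, 128, 177, 188, 197, 202, 203, 200, 189, 182, 177, 174, 145, 139, 94, 86, 83, 69, 64, 64, 67, 65, 65, 65, 67]
445 [153, 149, 150, 155, 159, 162, 105, 126, 143, 153, 157, 164, 171, 177, 185, 193, 197, 199, 196, 188, 180, 177, 168, 161, 149, 140, 102, 63, 60, 63, 62, 63, 64, 64, 66, 69]
460 [166, 166, 163, 168, 168, 168, 106, 127, 144, 155, 156, 163, 170, 178, 185, 192, 195, 196, 191, 185, 179, 176, 168, 160, 148, 138, 98, 58, 59, 60, 61, 62, 62, 62, 62, 62]
475 [168, 168, 167, 164, 162, 169, 106, 129, 144, 155, 156, 162, 171, 177, 183, 190, 193, 195, 189, 184, 179, 176, 168, 158, 147, 128, 113, 228, 233, 190, 83, 53, 57, 60, 61, 59]
cap row [167, 180, 121, 68, 65, 68, 67, 68, 69, 68, 69, 69, 68, 68, 67, 69, 69, 68, 68, 67, 66, 67, 68, 66, 67, 66, 66, 66, 64, 64, 62, 49, 139, 171, 168, 167]
caprow167 [172, 169, 169, 170, 170, 167, 166, 159, 131, 93, 71, 68, 69, 68, 67, 67, 68, 67, 66, 64, 62, 60, 60, 60, 60, 60, 61, 60, 59, 59, 59, 59, 59, 59, 58]
[[ 0.4935 -0.0864  0.1625]
 [ 0.4954 -0.2177  0.1625]
 [ 0.4964 -0.326   0.1625]]
state z etc [ 0.4789 -0.143   0.3314]
```

>>> {"op": "step_arm", "data": {
  "claw": [3, 3, 3, 3, 3],
  "xyz": [
    [0.8, 1.5, 0],
    [1.5, 3, 0],
    [1.7, 3.3, 0],
    [1.7, 3.3, 0],
    [1.7, 3.3, 0]
  ],
  "twist": [0, 0, 0, 0, 0]
}}

```text
t: 8.3
ee_pos: [0.496, -0.1757, 0.3315]
eef_rot: [-3.141, 0.0, 0.011]
ft_force: [0.9, 0.2, -2.0]
finger_gap: 0.0355
grip_force: 40.5
```

```bash
python3 - <<'E'
from h import *
np.set_printoptions(precision=4,suppress=True)
C=cam('wrist');s=manip.state();i=manip.snapshot('wrist');cv2.imwrite('pics/wrist7.png',i)
print(s['ee_pos'],s['eef_rot'],s['ft_force'])
h=cv2.cvtColor(i,cv2.COLOR_BGR2HSV);y=cv2.inRange(h,(18,110,60),(34,255,255))
k,l,st,ce=cv2.connectedComponentsWithStats(y);print([st[j].tolist() for j in range(1,k) if st[j,4]>60])
for c in(385,395,405): 
    v=i[140:205,c].astype(int); print(c,(v[:,0]-v[:,1]).tolist() if 0 else v.mean(1).astype(int).tolist())
# scene: yellow tops and band
for n in('scene','side'):
    im=manip.snapshot(n);cv2.imwrite(f'pics/{n}7.png',im);h=cv2.cvtColor(im,cv2.COLOR_BGR2HSV);y=cv2.inRange(h,(18,110,40),(34,255,255))
    k,l,st,ce=cv2.connectedComponentsWithStats(y);print(n,[(st[j].tolist(),ce[j].round(1).tolist()) for j in range(1,k) if st[j,4]>60])
    z=s['ee_pos'][2]-.1167;c=s['ee_pos'][:2]
    print(proj(cam(n),[[c[0]+sx*.072,c[1],z+.047] for sx in(-1,1)]).round(1).tolist())
E
```

```text
[ 0.496  -0.1757  0.3315] [-3.1415  0.0003  0.011 ] [ 0.9199  0.1761 -1.9807]
[[84, 38, 8, 21, 77], [268, 120, 30, 32, 550], [342, 122, 29, 33, 429]]
385 [172, 171, 161, 158, 159, 159, 157, 159, 158, 156, 158, 155, 158, 161, 167, 110, 105, 109, 108, 107, 119, 117, 117, 119, 114, 92, 95, 77, 73, 75, 81, 84, 86, 84, 98, 157, 141, 165, 178, 194, 200, 213, 207, 193, 179, 175, 172, 146, 119, 84, 74, 78, 170, 171, 166, 166, 166, 165, 167, 166, 164, 164, 163, 149, 188]
395 [170, 171, 169, 159, 159, 157, 158, 159, 161, 160, 159, 160, 159, 161, 168, 111, 105, 105, 118, 115, 115, 117, 116, 118, 115, 118, 121, 91, 73, 71, 82, 84, 86, 85, 103, 166, 126, 174, 189, 205, 210, 208, 203, 189, 177, 175, 172, 146, 104, 85, 82, 76, 119, 121, 119, 116, 116, 112, 112, 106, 104, 160, 165, 143, 167]
405 [108, 117, 117, 108, 106, 110, 107, 109, 109, 108, 107, 108, 107, 108, 109, 109, 105, 105, 113, 116, 114, 118, 115, 115, 116, 117, 123, 84, 69, 73, 81, 85, 85, 81, 118, 166, 127, 175, 190, 206, 209, 208, 200, 189, 178, 176, 149, 140, 105, 87, 85, 65, 61, 61, 61, 61, 68, 69, 69, 68, 68, 66, 69, 68, 67]
scene [([296, 104, 18, 34, 172], [307.1, 117.2]), ([263, 126, 21, 31, 360], [274.3, 141.4])]
[[307.2, 119.6], [267.3, 142.8]]
side [([335, 168, 16, 40, 288], [344.7, 186.6]), ([292, 173, 15, 41, 442], [299.4, 194.4])]
[[292.5, 195.6], [347.5, 187.7]]
```

Positions match, so I'll lower: fast at first, then slow onto the bar.

>>> {"op": "step_arm", "data": {
  "claw": [3, 3, 3, 3, 3],
  "xyz": [
    [0, 0, 2],
    [0, 0, 5],
    [0, 0, 8],
    [0, 0, 11],
    [0, 0, 13]
  ],
  "twist": [0, 0, 0, 0, 0]
}}

```text
t: 8.95
ee_pos: [0.4955, -0.1756, 0.1999]
eef_rot: [-3.141, 0.001, 0.011]
ft_force: [-0.1, -0.2, -2.1]
finger_gap: 0.0357
grip_force: 40.4
```

>>> {"op": "step_arm", "data": {
  "claw": [3, 3, 3, 3, 3],
  "xyz": [
    [0, 0, 1.5],
    [0, 0, 3],
    [0, 0, 4],
    [0, 0, 4.6],
    [0, 0, 4.8]
  ],
  "twist": [0, 0, 0, 0, 0]
}}

```text
t: 9.45
ee_pos: [0.4962, -0.1763, 0.1534]
eef_rot: [3.141, 0.0, 0.011]
ft_force: [0.0, 0.2, -1.4]
finger_gap: 0.0355
grip_force: 40.5
```

>>> {"op": "step_arm", "data": {
  "claw": [3, 3, 3, 3, 3],
  "xyz": [
    [0, 0, 0.1],
    [0, 0, 0.2],
    [0, 0, 0.3],
    [0, 0, 0.4],
    [0, 0, 0.5]
  ],
  "twist": [0, 0, 0, 0, 0]
}}

```text
t: 9.95
ee_pos: [0.4962, -0.1763, 0.1487]
eef_rot: [3.142, -0.0, 0.011]
ft_force: [-0.0, -0.2, -2.8]
finger_gap: 0.0354
grip_force: 40.5
```

>>> {"op": "step_arm", "data": {
  "claw": [3, 3, 3, 3, 3],
  "xyz": [
    [0, 0, 0.1],
    [0, 0, 0.2],
    [0, 0, 0.3],
    [0, 0, 0.4],
    [0, 0, 0.4]
  ],
  "twist": [0, 0, 0, 0, 0]
}}

```text
t: 10.45
ee_pos: [0.4961, -0.1763, 0.1445]
eef_rot: [3.142, 0.0, 0.01]
ft_force: [-0.3, -1.1, -2.1]
finger_gap: 0.0352
grip_force: 40.5
```

>>> {"op": "step_arm", "data": {
  "claw": [3, 3, 3],
  "xyz": [
    [0, 0, 0.1],
    [0, 0, 0.2],
    [0, 0, 0.2]
  ],
  "twist": [0, 0, 0]
}}

```text
t: 10.75
ee_pos: [0.4961, -0.1763, 0.1425]
eef_rot: [3.142, 0.0, 0.011]
ft_force: [0.1, 0.2, -2.6]
finger_gap: 0.0357
grip_force: 40.5
```

>>> {"op": "step_arm", "data": {
  "claw": [3, 3],
  "xyz": [
    [0, 0, 0.1],
    [0, 0, 0.1]
  ],
  "twist": [0, 0]
}}

```text
t: 10.95
ee_pos: [0.4961, -0.1763, 0.1415]
eef_rot: [3.142, 0.0, 0.01]
ft_force: [-0.7, 0.4, -2.5]
finger_gap: 0.0356
grip_force: 40.5
```

>>> {"op": "step_arm", "data": {
  "claw": [3, 3],
  "xyz": [
    [0, 0, 0.1],
    [0, 0, 0.1]
  ],
  "twist": [0, 0]
}}

```text
t: 11.15
ee_pos: [0.4963, -0.1763, 0.1411]
eef_rot: [-3.141, -0.0, 0.01]
ft_force: [-3.5, 3.0, 8.9]
finger_gap: 0.0352
grip_force: 41.5
```

Contact is at the expected height, with a force step of about 11 N. Now I'll release gently and check.

>>> {"op": "step_arm", "data": {
  "claw": [3.6, 3.8, 4.2, 5, 6],
  "xyz": [
    [0, 0, 0],
    [0, 0, 0],
    [0, 0, 0],
    [0, 0, 0],
    [0, 0, 0]
  ],
  "twist": [0, 0, 0, 0, 0],
  "newtons": 20
}}

```text
t: 11.65
ee_pos: [0.4961, -0.1763, 0.1406]
eef_rot: [3.142, 0.0, 0.01]
ft_force: [0.5, -0.7, -0.1]
finger_gap: 0.0594
grip_force: 0.0
```

>>> {"op": "step_arm", "data": {
  "claw": [6.4, 6.4, 6.4, 6.4, 6.4],
  "xyz": [
    [0, 0, 0],
    [0, 0, 0],
    [0, 0, 0],
    [0, 0, 0],
    [0, 0, 0]
  ],
  "twist": [0, 0, 0, 0, 0]
}}

```text
t: 12.15
ee_pos: [0.4961, -0.1763, 0.1406]
eef_rot: [3.142, -0.0, 0.01]
ft_force: [-0.3, 1.1, 0.3]
finger_gap: 0.0638
grip_force: 0.0
```

>>> {"op": "step_arm", "data": {
  "claw": [6.4, 6.4, 6.4, 6.4, 6.4],
  "xyz": [
    [0, 0, -1],
    [0, 0, -3],
    [0, 0, -6],
    [0, 0, -10],
    [0, 0, -14]
  ],
  "twist": [0, 0, 0, 0, 0]
}}

```text
t: 12.65
ee_pos: [0.4957, -0.1766, 0.2827]
eef_rot: [3.141, 0.0, 0.01]
ft_force: [0.7, 1.0, -0.6]
finger_gap: 0.064
grip_force: 0.0
```

>>> {"op": "step_arm", "data": {
  "claw": [6.4, 6.4, 6.4, 6.4, 6.4],
  "xyz": [
    [0, 0, 0],
    [0, 0, 0],
    [0, 0, 0],
    [0, 0, 0],
    [0, 0, 0]
  ],
  "twist": [0, 0, 0, 0, 0]
}}

```text
t: 13.15
ee_pos: [0.4958, -0.1763, 0.2801]
eef_rot: [3.141, 0.001, 0.01]
ft_force: [0.1, 0.2, 0.3]
finger_gap: 0.0637
grip_force: 0.0
```

```bash
python3 - <<'E'
from h import *
np.set_printoptions(precision=3,suppress=True)
s=manip.state();print(s['t'],s['ee_pos'],s['ft_force'],s['grip_force'])
ims=[manip.snapshot(n) for n in('scene','side','wrist')]
for n,im in zip(('scene','side'),ims):
    h=cv2.cvtColor(im,cv2.COLOR_BGR2HSV);y=cv2.inRange(h,(18,110,40),(34,255,255))
    k,l,st,ce=cv2.connectedComponentsWithStats(y);print(n,[(st[j].tolist(),ce[j].round(1).tolist()) for j in range(1,k) if st[j,4]>60])
    print(proj(cam(n),[[.496+sx*.072,-.176,.025+.047] for sx in(-1,1)]).round(1).tolist())
a,b,w=ims
cv2.imwrite('pics/m8.png',np.hstack([cv2.resize(np.vstack([a[80:200,210:330],b[150:350,280:400][:120+80]])[:240],(300,600),interpolation=cv2.INTER_CUBIC),cv2.resize(b[165:335,275:395],(424,600),interpolation=cv2.INTER_CUBIC)]))
for n,i in zip('abw',ims):cv2.imwrite(f'pics/f8{n}.png',i)
E
```

```text
13.15 [ 0.496 -0.176  0.28 ] [0.057 0.157 0.318] 0.0
scene [([300, 152, 14, 15, 83], [307.4, 157.9]), ([269, 168, 19, 27, 257], [278.9, 182.2])]
[[308.3, 161.5], [273.5, 183.5]]
side [([333, 231, 13, 20, 122], [340.1, 240.0]), ([293, 239, 14, 37, 358], [300.1, 258.1])]
[[293.6, 257.9], [343.6, 248.3]]
```

View pics/m8.png

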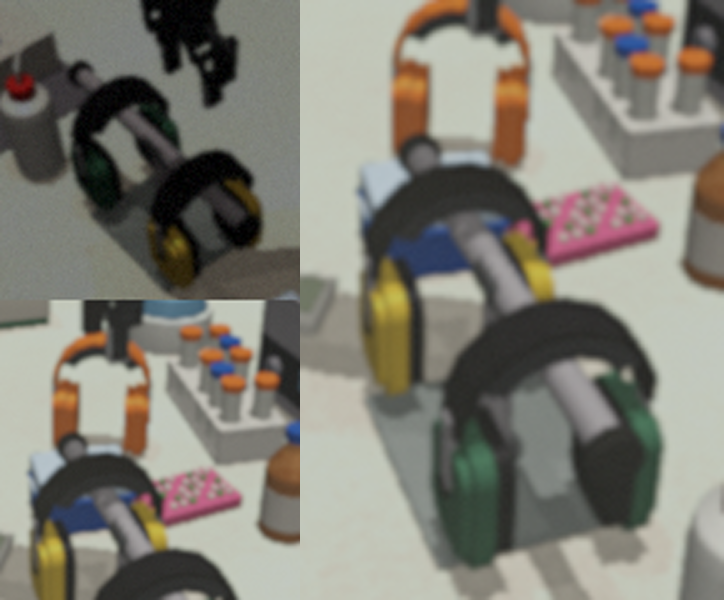

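The yellow pair hangs over the free arm, one cup either side of the bar at side (300,258) and (340,240), clear of the green pair. One stillness check after a further 0.5 s, then I'll hand in.

>>> {"op": "step_arm", "data": {
  "claw": [6.4, 6.4, 6.4, 6.4, 6.4],
  "xyz": [
    [0, 0, -2],
    [0, 0, -4],
    [0, 0, -4],
    [0, 0, -4],
    [0, 0, -4]
  ],
  "twist": [0, 0, 0, 0, 0]
}}

```text
t: 13.8
ee_pos: [0.4959, -0.1762, 0.32]
eef_rot: [-3.142, 0.001, 0.01]
ft_force: [0.5, 0.4, 0.1]
finger_gap: 0.0638
grip_force: 0.0
```

```bash
python3 - <<'E'
from h import *
im=manip.snapshot('side');o=cv2.imread('pics/f8b.png')
for i in(o,im):
    y=cv2.inRange(cv2.cvtColor(i,cv2.COLOR_BGR2HSV),(18,110,40),(34,255,255));k,l,st,ce=cv2.connectedComponentsWithStats(y);print([ce[j].round(1).tolist() for j in range(1,k) if st[j,4]>60])
print(manip.sign_off())
E
```

```text
[[340.1, 240.0], [300.1, 258.1]]
[[340.2, 240.1], [300.1, 258.0]]
the job is handed in; nothing more can be done
None
```

The yellow pair hangs straight and still over the empty arm, one cup each side of the bar and clear of the green pair; it was lowered into contact before release, and the job was handed in at about 14 s.

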